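Put the screwdrivers back in their fitted trays

ROBOT

A 6-joint arm with a two-finger parallel gripper is mounted at the origin on a cart in front of the work surface, level with it; the furniture and walls round the work are solid. World frame = base frame: x ahead of the robot, y to its left, z up, the work surface at z = 0. Lengths are in m, angles in degrees, forces in N, time in s.
With the tool pointing down it reaches from about 0.425 to 0.95 m from the base axis. Payload 14.7 kg.
Tool frame: the origin (TCP) lies midway between the tips of the shut fingers; the grasp point (between the pads) lies 19 mm behind it; z points along the fingers, y is the line along which they close (so a half turn about z gives the same grasp; the last joint's range is limited). The gripper opens to 85 mm and grips with 20 to 120 N. Pads are 22 mm wide; open, the fingers measure 114 mm over their backs; the gripper's body (76 mm by 85 mm) begins 54 mm behind the grasp point. The pads swing forward as they close: fully open they stand 13 mm farther back than shut.
Start: joints at [67.002, 27.513, 91.461, -0, 61.026, -2.67], TCP at [0.226, 0.61, 0.194] pointing down, gripper open.
Joint ranges: [-157.49, 157.49], [-46.99, 117.5], [13.45, 153.17], [-89.5, 269.5], [5.16, 153.95], [-167.48, 167.48]. Speed limits (degrees/s): [108.29, 108.29, 136.94, 172.46, 172.46, 172.46].

INTERFACE

Orientations are given as [roll, pitch, yaw] about the fixed x, y, z axes, in that order (R = Rz(yaw) Ry(pitch) Rx(roll)).
In Python, from station import ctrl gives the robot as it stands.
- The arm moves only by the shell command python3 -m handwheel 'ROWS' [FORCE]. ROWS is text: rows parted by semicolons, each of 7 numbers parted by spaces: the shift along the tool's x, y, z in m, then the turn, a rotation vector about the tool's x, y, z in degrees, then the opening, from -1 (shut) to 1 (fully open), so that 0 is half open. A call has 1 to 20 rows; each row shifts and turns the commanded pose from where the row before left it, along the tool's axes as they then stand; what a row does not reach is not made up. A row lasts 1/12 s, in which the tool goes at most 41.7 mm and 7.16 degrees, less where a joint would pass 70% of its speed; a pose out of reach is approached as far as the arm can. A call with a gripper value outside its range is refused whole. The fingers move at their own pace and stop on an object; FORCE is the grip in N (left out, the last holds). Time passes only in rows, so rows that do not move let the fingers close. It gives the time, the measured TCP pose, the force, the opening and the grip force at its end, in the units of the state.
- ctrl.read_state(): the state, without advancing time (a new reading comes with each control period).
- ctrl.capture(name): name is "side" or "top" or "wrist"; returns a dict with "pixels" (400x640x3 uint8, red, green, blue), "depth" (400x640 float32, m along the optical axis (not along the pixel's ray), 0 where there is no reading), "camera_matrix" (3x3 intrinsics, pixels), "R" (3x3) and "t" (3): a world point X has camera coordinates R X + t. Camera axes: x right, y down, z forward; pixel columns grow to the right and rows downward; lengths in m; the calibration is good to about 2 mm. A picture is of the moment at which its call begins.
- ctrl.finish_job(): hands the job in; it is judged then, once.
The state is a dict: "clock": time; "joint_positions": joint angles; "dq": joint speeds; "effort": joint torques, N m; "position": TCP position; "eef_rot": TCP orientation; "wrist_force": force on the tool from outside, world axes, zero at the start; "moment": the same for the moment, N m; "opening": opening from 0.0 (shut) to 1.0 (fully open); "gripper_force": force on a finger pad.
Only numpy, scipy, OpenCV 4.12 (cv2) and the standard library are available. Lean on these libraries where they do the work, as an engineer would, in place of code of your own. Each camera call takes 0.05 s, during which the arm holds its last target. There are 200 camera calls.

TASK

Put the three screwdrivers away in the grey tool trays on the black mat: the longest in the longest tray, the medium one in the medium tray, the shortest in the shortest tray, each lying flat and centred with its handle down inside the wide bay and its blade along the narrow channel. Leave the marker pen, the side cutters and the hex key where they are.

Things in the scene. Friction and masses are not known exactly. Their poses are not given: they have to be found in the camera images.
- driver_long: long screwdriver, 210 mm, lying flat: red handle 74 mm long, 25 mm high, 22 mm between the pads; thin steel blade (not graspable: grip the handle). 0.11 kg. Origin: mid-length, about at its underside. +y runs along it to the handle end, z up; handle's middle at y = +65 mm, 13 mm up; blade points to -y. Starts on the bench with the handle roughly towards the robot
- driver_medium: medium screwdriver, 170 mm, lying flat: yellow handle 60 mm long, 25 mm high, 22 mm between the pads; thin steel blade (not graspable: grip the handle). 0.11 kg. Origin: mid-length, about at its underside. +y runs along it to the handle end, z up; handle's middle at y = +52 mm, 13 mm up; blade points to -y. Starts on the bench with the handle roughly towards the robot
- driver_short: short screwdriver, 140 mm, lying flat: green handle 49 mm long, 25 mm high, 22 mm between the pads; thin steel blade (not graspable: grip the handle). 0.11 kg. Origin: mid-length, about at its underside. +y runs along it to the handle end, z up; handle's middle at y = +42.5 mm, 13 mm up; blade points to -y. Starts on the bench with the handle roughly towards the robot
- tray_long: longest of three fixed grey trays on a mat 3 mm thick, 234 mm long: handle bay at the +y end, 101 x 46 mm inside; blade channel 14 mm wide, too narrow for a handle. Origin: mid-length, mid-width, underside (3 mm above the bench); z up. Floor 3 mm, wall tops 11 mm above the origin. A screwdriver of this size is centred with its origin over this one, y axes the same way
- tray_medium: medium of three fixed grey trays on a mat 3 mm thick, 194 mm long: handle bay at the +y end, 87 x 46 mm inside; blade channel 14 mm wide, too narrow for a handle. Origin: mid-length, mid-width, underside (3 mm above the bench); z up. Floor 3 mm, wall tops 11 mm above the origin. A screwdriver of this size is centred with its origin over this one, y axes the same way
- tray_short: shortest of three fixed grey trays on a mat 3 mm thick, 164 mm long: handle bay at the +y end, 76 x 46 mm inside; blade channel 14 mm wide, too narrow for a handle. Origin: mid-length, mid-width, underside (3 mm above the bench); z up. Floor 3 mm, wall tops 11 mm above the origin. A screwdriver of this size is centred with its origin over this one, y axes the same way
- marker: bystander: a felt marker pen, white with a red cap, 135 mm long, 17 mm thick, lying in the row with the screwdrivers (not a screwdriver; leave it). Origin: its middle, at the bench; y along the pen
- cutters: bystander: side-cutting pliers with blue handles, 144 x 61 x 14 mm, lying behind the screwdrivers; leave them. Origin: middle, at the bench
- allen_key: bystander: a bare steel L-shaped hex key, 104 x 32 x 8 mm, lying to the right of the row; leave it. Origin: middle, at the bench
Mind the look-alikes: they are no part of the job. Leave any blue or purple look-alike of the driver_medium alone.

How it is judged (in metres and radians):
At the end, for the whole second after the job is handed in: Each screwdriver rests released in the tray of its own length: origin within 14 mm sideways, 16 mm lengthways of the tray's and under 6 mm above it (handle on the bay floor), in line within 0.25 rad, flat within 0.15 rad, at rest (x of driver_long in the frame of tray_long between -0.014 and 0.014 m and y of driver_long in the frame of tray_long between -0.016 and 0.016 m and z of driver_long in the frame of tray_long between -0.004 and 0.006 m and angle between the y axis of driver_long and the y axis of tray_long, either way round below 0.25 rad and angle between each of driver_long, driver_medium, driver_short's own z axis and vertical below 0.15 rad and linear speed of each of driver_long, driver_medium, driver_short below 0.02 m/s and angular speed of each of driver_long, driver_medium, driver_short below 0.2 rad/s and x of driver_medium in the frame of tray_medium between -0.014 and 0.014 m and y of driver_medium in the frame of tray_medium between -0.016 and 0.016 m and z of driver_medium in the frame of tray_medium between -0.004 and 0.006 m and angle between the y axis of driver_medium and the y axis of tray_medium, either way round below 0.25 rad and x of driver_short in the frame of tray_short between -0.014 and 0.014 m and y of driver_short in the frame of tray_short between -0.016 and 0.016 m and z of driver_short in the frame of tray_short between -0.004 and 0.006 m and angle between the y axis of driver_short and the y axis of tray_short, either way round below 0.25 rad); the robot touches nothing.
It fails at once if the marker pen is disturbed (moved more than 30 mm) (distance of marker from where it was at the start of the episode above 0.03 m).
It fails at once if the pair of side cutters is disturbed (moved more than 30 mm) (distance of cutters from where it was at the start of the episode above 0.03 m).
It fails at once if the hex key is disturbed (moved more than 30 mm) (distance of allen_key from where it was at the start of the episode above 0.03 m).
It also fails if it takes over 83 s, if anything falls off the work surface, if the arm or the gripper's body presses on something with over 40 N, if the wrist force passes 120 N, or if a joint passes its speed limit or range.

## Working session

There is one attempt and no reset: what is moved stays moved. The work goes in short steps, Python scripts to look and compute and a shell command to move; the robot and the scene stay as the last step left them, time stands still between calls to the robot, and variables do not carry over. Pictures are saved under pics/ and viewed, at most 14 in all, crops included, and the job is handed in when it is done.

```bash
ls; mkdir -p pics
python3 - <<'E'
from station import ctrl
import cv2,numpy as np
s=ctrl.read_state(); print({k:np.round(v,3).tolist() for k,v in s.items()})
for n in ["top","side"]:
    c=ctrl.capture(n); cv2.imwrite(f"pics/{n}0.png",c["pixels"][...,::-1]); np.savez(f"{n}0.npz",**{k:v for k,v in c.items()})
    print(n,c["camera_matrix"].round(1).tolist(),c["R"].round(3).tolist(),c["t"].round(3).tolist())
E
```

```text
pics
{'clock': 0.0, 'joint_positions': [67.002, 27.549, 91.495, -0.0, 61.027, -2.671], 'dq': [0.057, -0.009, -0.067, 0.019, 0.034, -0.035], 'effort': [-0.005, -95.064, -43.017, -0.001, 0.012, -0.0], 'position': [0.226, 0.609, 0.194], 'eef_rot': [-179.929, -0.003, 159.672], 'wrist_force': [-0.556, -0.234, -0.305], 'moment': [0.015, 0.041, 0.021], 'gripper_force': 0.0, 'opening': 0.996}
top [[517.8, 0.0, 315.7], [0.0, 517.8, 204.3], [0.0, 0.0, 1.0]] [[0.019, -1.0, -0.002], [-0.997, -0.019, -0.078], [0.078, 0.004, -0.997]] [-0.089, 0.543, 1.632]
side [[399.8, 0.0, 317.9], [0.0, 399.8, 200.7], [0.0, 0.0, 1.0]] [[0.892, -0.451, -0.012], [-0.404, -0.785, -0.469], [0.202, 0.424, -0.883]] [-0.522, 0.165, 1.221]
```

View pics/top0.png

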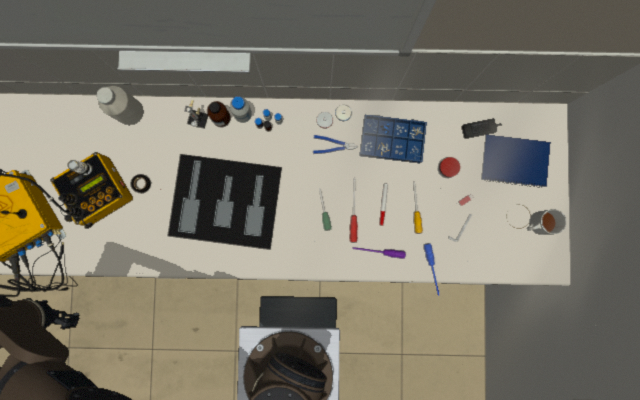

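View pics/side0.png

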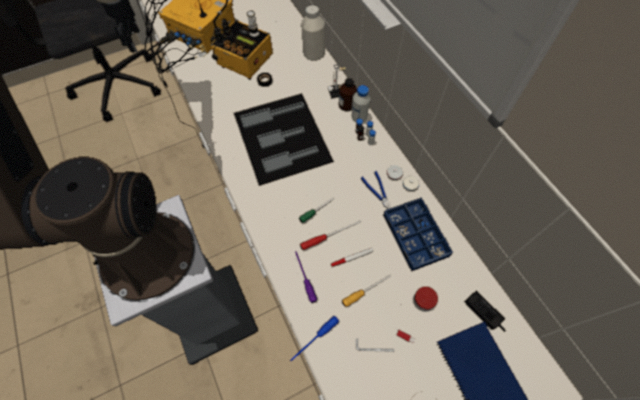

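Top view: the red driver is at about (353,210), yellow (417,207) and green (325,210), with handles towards the robot (image bottom). Trays from left to right are long (190,197), short (226,201) and medium (256,206), bays also towards the robot. The marker is at (383,204), and the purple look-alike's tip is just below the red handle at (355,249). The side view agrees with this.

```bash
cat > h.py <<'E'
import numpy as np, cv2
def ray(c,uv,z):
    uv=np.atleast_2d(uv).astype(float); K,R,t=c["camera_matrix"],c["R"],np.ravel(c["t"])
    d=np.c_[uv,np.ones(len(uv))]@np.linalg.inv(K).T@R; o=-R.T@t
    return o+d*((z-o[2])/d[:,2])[:,None]
def blobs(m,amin):
    n,l,s,ce=cv2.connectedComponentsWithStats(m.astype(np.uint8))
    return [np.argwhere(l==i)[:,::-1] for i in range(1,n) if s[i,4]>=amin]
def axis(P):  # centroid, unit axis (pointing to -x world = handle end), yaw deg, extents
    P=P[:,:2]; (cx,cy),(w,h),_=cv2.minAreaRect((P*1000).astype(np.float32))
    m=P.mean(0); v=np.linalg.svd(P-m,full_matrices=False)[2][0]; v=v*(-np.sign(v[0]))
    return np.array([cx,cy])/1000,m,v,np.degrees(np.arctan2(-v[0],v[1])),sorted([w,h])
def masks(img):
    hsv=cv2.cvtColor(img,cv2.COLOR_RGB2HSV); H,S,V=[hsv[...,i].astype(int) for i in range(3)]
    return dict(red=((H<6)|(H>172))&(S>140)&(V>60),yellow=(H>15)&(H<30)&(S>130)&(V>100),
      green=(H>50)&(H<90)&(S>70)&(V>30)), hsv
E
python3 - <<'E'
from h import *
c=dict(np.load("top0.npz")); M,hsv=masks(c["pixels"])
for k,m in M.items():
    m=m.copy(); m[:170]=0; m[262:]=0; m[:,:300]=0; m[:,450:]=0
    for b in blobs(m,15):
        ce,me,v,a,e=axis(ray(c,b,.016)); print(k,len(b),b.mean(0).round(1),ce.round(4),v.round(3),round(a,1),np.round(e))
        print('  depth z', np.median([ (lambda q:(c["R"].T@(np.linalg.inv(c["camera_matrix"])@[q[0],q[1],1]*c["depth"][q[1],q[0]]-np.ravel(c["t"])))[2])(q) for q in b]).round(4))
m=(hsv[...,2]>60); m[:158]=0;m[240:]=0;m[:,:175]=0;m[:,276:]=0
for b in blobs(m,60):
    ce,me,v,a,e=axis(ray(c,b,.012)); print('tray',len(b),b.mean(0).round(1),ce.round(4),me.round(4),v.round(3),round(a,1),np.round(e))
E
```

```text
red 44 [445.8 172.2] [ 0.6543 -0.4917] [-0.379 -0.926] 157.8 [19. 26.]
  depth z 0.0424
red 46 [381.8 217.3] [ 0.5068 -0.2899] [-0.993  0.117] 83.3 [11. 42.]
  depth z 0.0143
red 145 [353.4 229.3] [ 0.4701 -0.1984] [-1.    -0.002] 90.1 [19. 80.]
  depth z 0.0248
yellow 143 [417.5 222.1] [ 0.4963 -0.404 ] [-0.994 -0.109] 96.2 [22. 67.]
  depth z 0.0246
tray 94 [176.3 169.1] [0.6368 0.3714] [0.6507 0.3742] [-0.999  0.035] 88.0 [ 13. 101.]
tray 318 [252.3 160.6] [0.678  0.1612] [0.6833 0.1296] [-0.048 -0.999] 177.3 [ 26. 210.]
tray 880 [190.5 203.6] [0.5648 0.3205] [0.5404 0.3241] [-0.993  0.119] 83.2 [ 56. 235.]
tray 644 [224.3 206.1] [0.5514 0.2136] [0.5342 0.2152] [-0.993  0.114] 83.4 [ 56. 166.]
tray 747 [255. 211.] [0.5404 0.1145] [0.5202 0.1164] [-0.995  0.1  ] 84.3 [ 55. 195.]
tray 81 [273.9 228.2] [0.4797 0.0574] [0.4663 0.0543] [-0.999  0.045] 87.4 [13. 96.]
```

The tray sizes match what was given (235, 166 and 195 mm), and the handle tops sit at about 25 mm as they should. I'll now go over the drivers, keeping the closing axis along world y (yaw 180).

```bash
python3 -m handwheel '0 0 0 0 0 -6.8 0;0 0 0 0 0 -6.8 0;0 0 0 0 0 -6.7 0;-0.023 -0.026 0 0 0 0 0;-0.023 -0.026 0 0 0 0 0;-0.023 -0.026 0 0 0 0 0;-0.023 -0.026 0 0 0 0 0;-0.023 -0.026 0 0 0 0 0;-0.023 -0.026 0 0 0 0 0;-0.023 -0.026 0 0 0 0 0;-0.023 -0.026 0 0 0 0 0;-0.023 -0.026 0 0 0 0 0;-0.023 -0.026 0 0 0 0 0;-0.023 -0.026 0 0 0 0 0;-0.023 -0.026 0 0 0 0 0' 40
python3 -m handwheel '0 -0.035 0 0 0 0 0;0 -0.035 0 0 0 0 0;0 -0.035 0 0 0 0 0;0 -0.035 0 0 0 0 0;0 -0.035 0 0 0 0 0;0 -0.035 0 0 0 0 0;0 -0.035 0 0 0 0 0;0 -0.035 0 0 0 0 0;0 -0.035 0 0 0 0 0;0 -0.035 0 0 0 0 0;0 -0.035 0 0 0 0 0;0 -0.035 0 0 0 0 0;0 -0.035 0 0 0 0 0;0 -0.035 0 0 0 0 0;0 0 0 0 0 0 0;0 0 0 0 0 0 0'
python3 - <<'E'
from station import ctrl
from h import *
c=ctrl.capture("wrist"); cv2.imwrite("pics/w1.png",c["pixels"][...,::-1]); np.savez("w1.npz",**c)
print((-c["R"].T@np.ravel(c["t"])).round(3))
M,_=masks(c["pixels"])
for k,m in M.items():
    for b in blobs(m,300):
        ce,me,v,a,e=axis(ray(c,b,.016)); print(k,len(b),b.mean(0).round(1),ce.round(4),v.round(3),round(a,1),np.round(e))
E
```

```text
clock: 1.35
position: [0.5024, 0.2958, 0.1942]
eef_rot: [-180.0, -0.0, 180.0]
wrist_force: [1.3, 0.9, 1.3]
opening: 0.499
gripper_force: 0.0
clock: 2.68
position: [0.501, -0.1943, 0.194]
eef_rot: [180.0, -0.0, 179.8]
wrist_force: [-0.1, 0.1, 0.2]
opening: 0.498
gripper_force: 0.0
[ 0.434 -0.194  0.372]
red 1323 [320.1 139.2] [ 0.4711 -0.1981] [-1.     0.006] 89.6 [23. 85.]
red 369 [244.5 173. ] [ 0.5053 -0.2873] [-0.994  0.109] 83.8 [13. 44.]
red 366 [ 40.3 219.9] [ 0.5638 -0.5431] [-0.55   0.835] 33.3 [16. 38.]
red 1890 [ 82.1 304.3] [ 0.6845 -0.5157] [-0.709  0.705] 45.2 [64. 77.]
yellow 1169 [145.3 161.7] [ 0.495  -0.4023] [-0.991 -0.13 ] 97.5 [26. 69.]
green 841 [394.4 159.6] [ 0.4928 -0.1111] [-0.979 -0.204] 101.7 [23. 57.]
```

View pics/w1.png

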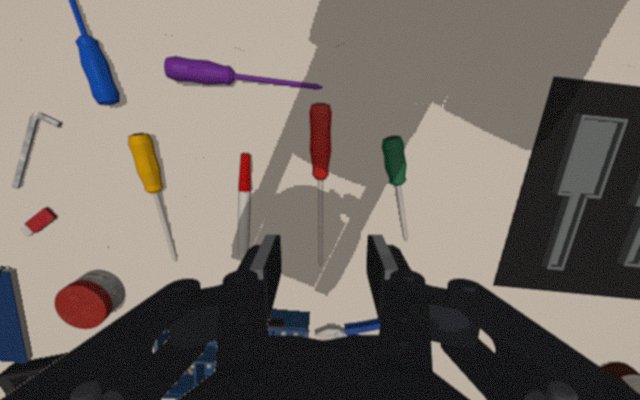

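The wrist view shows red at (320,103) to (321,266), green at (392,137) to (405,239), and yellow at (138,134) to (175,259). The marker at (245,200) and the fingers are clear of the red handle. Next I check the driver lengths from their end points.

Run:
```python
from h import *
c=dict(np.load("w1.npz"))
for k,a,b,L,g in [("red",(320,103),(321,266),.21,.065),("yellow",(138,133),(176,260),.17,.052),("green",(392,136),(406,240),.14,.0425)]:
    A,B=ray(c,[a,b],.012)[:,:2]; v=(A-B)/np.linalg.norm(A-B); o=(A+B)/2
    print(k,np.linalg.norm(A-B).round(4),"L",L,"axis",v.round(3),"yaw",np.degrees(np.arctan2(v[1],v[0])).round(1),"origin",o.round(4),"grasp",(o+g*v).round(4))
```

```text
red 0.2032 L 0.21 axis [-1.     0.001] yaw 179.9 origin [ 0.529  -0.1979] grasp [ 0.464  -0.1978]
yellow 0.163 L 0.17 axis [-0.991 -0.135] yaw -172.3 origin [ 0.5403 -0.3966] grasp [ 0.4888 -0.4036]
green 0.1326 L 0.14 axis [-0.982 -0.189] yaw -169.1 origin [ 0.5293 -0.1024] grasp [ 0.4876 -0.1104]
```

Lengths read about 7 mm short because the tips are faint, so origin uncertainty is around 4 mm, well inside tolerance. I'll grasp red at (0.468,-0.198) with TCP z at 0.008. That keeps the fingertips above the tray walls when I release.

```bash
python3 -m handwheel '0.034 -0.004 0 0 0 0 0;0 0 0.035 0 0 0 0;0 0 0.035 0 0 0 0;0 0 0.035 0 0 0 0;0 0 0.035 0 0 0 0;0 0 0.025 0 0 0 0;0 0 0.015 0 0 0 0;0 0 0.006 0 0 0 0;0 0 0 0 0 0 0;0 0 0 0 0 0 0' 60
```

```text
clock: 3.57
position: [0.4677, -0.1961, 0.0089]
eef_rot: [180.0, 0.0, -180.0]
wrist_force: [0.1, -0.6, -1.0]
opening: 0.499
gripper_force: 0.0
```

```bash
python3 -m handwheel '0 0 0 0 0 0 -1;0 0 0 0 0 0 -1;0 0 0 0 0 0 -1;0 0 0 0 0 0 -1;0 0 0 0 0 0 -1;0 0 0 0 0 0 -1;0 0 -0.02 0 0 0 -1;0 0 -0.035 0 0 0 -1;0 0 -0.035 0 0 0 -1;0 0 -0.03 0 0 0 -1;0 0 0 0 0 0 -1'
python3 -m handwheel '-0.002 0.034 0 0 0 0 -1;-0.002 0.034 0 0 0 0 -1;-0.002 0.034 0 0 0 0 -1;-0.002 0.034 0 0 0 0 -1;-0.002 0.034 0 0 0 0 -1;-0.002 0.034 0 0 0 0 -1;-0.002 0.034 0 0 0 0 -1;-0.002 0.034 0 0 0 0 -1;-0.002 0.034 0 0 0 0 -1;-0.002 0.034 0 0 0 0 -1;-0.002 0.034 0 0 0 0 -1;-0.002 0.034 0 0 0 0 -1;-0.002 0.034 0 0 0 0 -1;-0.002 0.034 0 0 0 0 -1;-0.002 0.034 0 0 0 0 -1;-0.002 0.014 0 0 0 0 -1;0 0 0 0 0 3.3 -1;0 0 0 0 0 3.3 -1;0 0 0 0 0 0 -1;0 0 0 0 0 0 -1'
python3 - <<'E'
from station import ctrl
from h import *
c=ctrl.capture("wrist"); cv2.imwrite("pics/w2.png",c["pixels"][...,::-1]); np.savez("w2.npz",**c)
E
```

```text
clock: 4.48
position: [0.4701, -0.198, 0.1336]
eef_rot: [-179.8, 0.4, 180.0]
wrist_force: [1.4, -0.5, 1.6]
opening: 0.001
gripper_force: 0.0
clock: 6.15
position: [0.4995, 0.327, 0.1281]
eef_rot: [-180.0, -0.0, 173.5]
wrist_force: [0.9, 0.9, -0.3]
opening: -0.004
gripper_force: 0.0
```

View pics/w2.png

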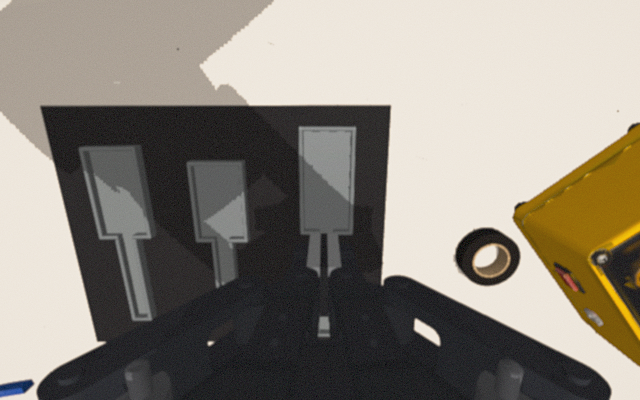

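The gripper came up shut and empty. I probably lifted before the fingers had closed. Next I check red's state and refine the tray positions.

Run:
```python
from station import ctrl
from h import *
c=dict(np.load("w2.npz")); g=c["pixels"]
m=(g.min(2)>75); m[:100]=0; m[345:]=0; m[:,:75]=0; m[:,385:]=0
for b in blobs(m,200): print(len(b),b.min(0),b.max(0))
# long bay corners -> plane z=.014 (wall tops): near edge mid & end of channel
P=ray(c,[(327,127),(327,235),(323.5,337),(113,147),(127,237),(141,320),(216,161),(219,240)],.014)[:,:2].round(4); print(P.tolist())
c=ctrl.capture("top"); cv2.imwrite("pics/t2.png",cv2.resize(c["pixels"][140:300,300:460,::-1],None,fx=4,fy=4,interpolation=cv2.INTER_CUBIC)[:600]); np.savez("t2.npz",**c)
M,_=masks(c["pixels"]); m=M["red"].copy(); m[:170]=0; m[262:]=0; m[:,:340]=0; m[:,370:]=0
for b in blobs(m,30): ce,me,v,a,e=axis(ray(c,b,.016)); print(len(b),b.mean(0),ce.round(4),v.round(3),np.round(e))
```

```text
1895 [ 75 100] [384 106]
6745 [298 126] [356 275]
6179 [ 79 146] [151 320]
4782 [187 162] [247 287]
1215 [ 75 248] [105 344]
217 [318 316] [329 336]
[[0.4491, 0.3362], [0.5567, 0.3241], [0.6804, 0.3062], [0.4443, 0.1331], [0.5353, 0.1198], [0.6345, 0.1066], [0.4685, 0.227], [0.5494, 0.213]]
146 [353.4109589 229.2739726] [ 0.4701 -0.1984] [-1.    -0.005] [19. 80.]
```

View pics/t2.png

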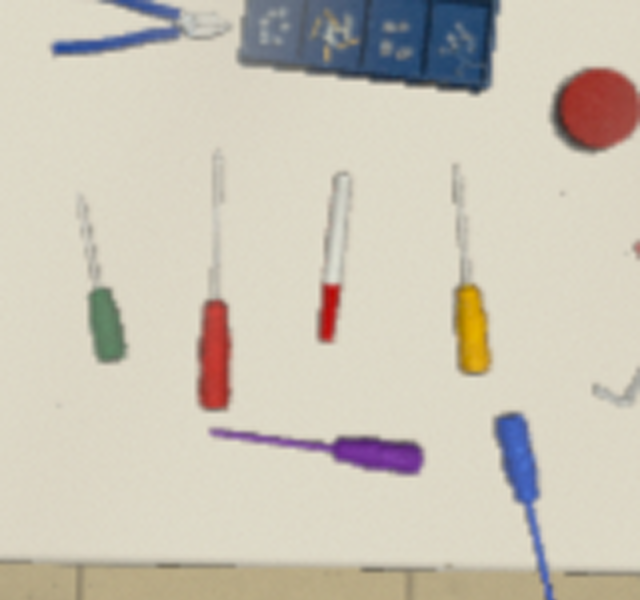

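Red hasn't moved: the handle is still at (0.470,-0.198), so the fingers simply weren't shut in time. The wrist view gives the long tray as 233 mm centred at (0.565,0.321), and the medium as 192 mm at about (0.540,0.117). Both match. I go back and regrasp, allowing time to close.

```bash
python3 -m handwheel '0 0 0 0 0 -3.3 0;0 0 0 0 0 -3.3 0;0.002 -0.034 0 0 0 0 0;0.002 -0.034 0 0 0 0 0;0.002 -0.034 0 0 0 0 0;0.002 -0.034 0 0 0 0 0;0.002 -0.034 0 0 0 0 0;0.002 -0.034 0 0 0 0 0;0.002 -0.034 0 0 0 0 0;0.002 -0.034 0 0 0 0 0;0.002 -0.034 0 0 0 0 0;0.002 -0.034 0 0 0 0 0;0.002 -0.034 0 0 0 0 0;0.002 -0.034 0 0 0 0 0;0.002 -0.034 0 0 0 0 0;0.002 -0.034 0 0 0 0 0;0.002 -0.034 0 0 0 0 0;0.002 -0.015 0 0 0 0 0;0 0 0 0 0 0 0;0 0 0 0 0 0 0' 60
python3 -m handwheel '0 0 0.035 0 0 0 0;0 0 0.035 0 0 0 0;0 0 0.030 0 0 0 0;0 0 0.014 0 0 0 0;0 0 0.006 0 0 0 0;0 0 0 0 0 0 0;0 0 0 0 0 0 0;0 0 0 0 0 0 0'
python3 -m handwheel '0 0 0 0 0 0 -1;0 0 0 0 0 0 -1;0 0 0 0 0 0 -1;0 0 0 0 0 0 -1;0 0 0 0 0 0 -1;0 0 0 0 0 0 -1;0 0 0 0 0 0 -1;0 0 0 0 0 0 -1;0 0 0 0 0 0 -1;0 0 0 0 0 0 -1;0 0 0 0 0 0 -1;0 0 0 0 0 0 -1'
```

```text
clock: 7.92
position: [0.4669, -0.1986, 0.1284]
eef_rot: [180.0, -0.0, 179.9]
wrist_force: [0.5, -0.5, -0.0]
opening: 0.501
gripper_force: 0.0
clock: 8.58
position: [0.4683, -0.1977, 0.0096]
eef_rot: [-180.0, 0.1, -180.0]
wrist_force: [-1.3, -0.1, -0.1]
opening: 0.5
gripper_force: 0.0
clock: 9.58
position: [0.4674, -0.1976, 0.0084]
eef_rot: [180.0, -0.0, 180.0]
wrist_force: [0.9, 0.9, 0.2]
opening: 0.004
gripper_force: 0.0
```

Shut with nothing between the pads, so I need to look.

Run:
```python
from station import ctrl
from h import *
w=ctrl.capture("wrist"); s=ctrl.capture("side"); np.savez("s3.npz",**s); np.savez("w3.npz",**w)
a=cv2.resize(w["pixels"],(480,300)); b=cv2.resize(s["pixels"][180:330,240:480],(480,300))
cv2.imwrite("pics/m3.png",np.vstack([a,b])[...,::-1])
```

```text
(no output)
```

View pics/m3.png

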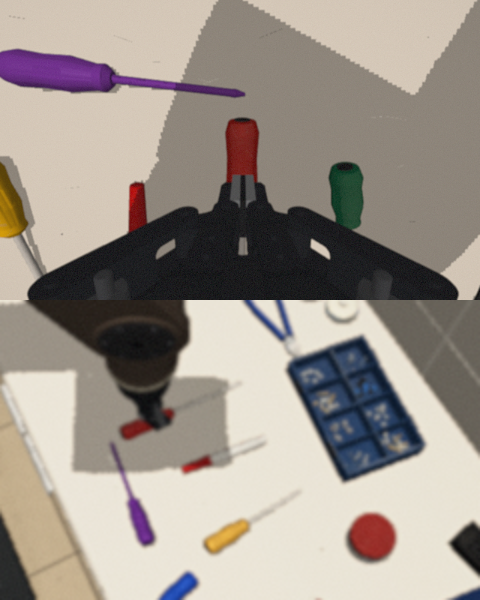

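Run:
```python
from station import ctrl
from h import *
for n in ["w3","s3"]:
    c=dict(np.load(n+".npz")); D=c["depth"]; v,u=np.mgrid[:400,:640]
    X=(np.stack([u,v,np.ones_like(u)],-1)@np.linalg.inv(c["camera_matrix"]).T*D[...,None]-np.ravel(c["t"]))@c["R"]
    if n=="w3":
        for r in range(150,345,8): print(r,[(X[r,q].round(3).tolist() if D[r,q]>0 else 0, c["pixels"][r,q].tolist()) for q in (318,326)])
    else:
        d=(c["pixels"].max(2)<60)&(D>0); near=np.hypot(X[...,0]-.468,X[...,1]+.198)<.05; k=d&near
        print("dark near: z percentiles",np.percentile(X[k][:,2],[0,2,5,20,50]).round(3), k.sum())
        for r in range(225,250,3): print(r,[(X[r,q].round(3).tolist()) for q in (310,314,318,322)])
print({k:np.round(v,3).tolist() for k,v in ctrl.read_state().items()})
```

```text
150 [([0.424, -0.201, -0.001], [144, 133, 123]), ([0.424, -0.196, -0.002], [141, 133, 126])]
158 [([0.427, -0.201, 0.014], [32, 30, 30]), ([0.427, -0.196, 0.015], [38, 34, 33])]
166 [([0.429, -0.201, 0.026], [117, 33, 32]), ([0.429, -0.196, 0.026], [117, 35, 27])]
174 [([0.433, -0.201, 0.026], [124, 43, 36]), ([0.433, -0.196, 0.027], [125, 34, 34])]
182 [([0.437, -0.201, 0.027], [124, 41, 31]), ([0.437, -0.196, 0.027], [123, 35, 29])]
190 [([0.442, -0.201, 0.026], [123, 34, 32]), ([0.442, -0.196, 0.026], [120, 34, 33])]
198 [([0.446, -0.201, 0.027], [113, 32, 30]), ([0.447, -0.196, 0.026], [116, 36, 29])]
206 [([0.452, -0.201, 0.025], [118, 35, 27]), ([0.452, -0.196, 0.025], [120, 32, 25])]
214 [([0.456, -0.201, 0.025], [123, 35, 33]), ([0.456, -0.196, 0.025], [120, 33, 26])]
222 [([0.461, -0.201, 0.024], [122, 33, 31]), ([0.461, -0.196, 0.024], [124, 33, 37])]
230 [([0.466, -0.201, 0.024], [123, 35, 25]), ([0.466, -0.196, 0.025], [124, 33, 31])]
238 [([0.457, -0.2, 0.055], [81, 78, 81]), ([0.458, -0.197, 0.054], [39, 36, 34])]
246 [([0.458, -0.2, 0.063], [80, 83, 84]), ([0.458, -0.1
[... 1681 characters left out ...]
0.252, 0.141]]
243 [[0.457, -0.202, 0.024], [0.468, -0.206, 0.02], [0.459, -0.255, 0.141], [0.493, -0.211, 0.003]]
246 [[0.454, -0.208, 0.017], [0.468, -0.206, -0.003], [0.479, -0.211, -0.004], [0.488, -0.22, 0.004]]
249 [[0.451, -0.212, 0.006], [0.462, -0.217, 0.003], [0.474, -0.222, 0.001], [0.485, -0.227, -0.001]]
{'clock': 9.683, 'joint_positions': [-26.337, 32.353, 118.655, -0.001, 28.994, -116.313], 'dq': [-0.029, 0.011, 0.004, 0.003, 0.025, -0.082], 'effort': [0.005, -81.76, -21.553, 0.0, 0.001, 0.0], 'position': [0.467, -0.198, 0.008], 'eef_rot': [180.0, -0.002, 179.977], 'wrist_force': [0.592, -0.672, -0.218], 'moment': [0.002, -0.017, 0.002], 'gripper_force': 0.0, 'opening': 0.004}
```

By depth, the lowest visible part of the fingers is at z≈0.05, although the TCP is reported at 0.008. The bench reads about 0 and the handle top 0.025, so the camera is right. The fingers closed above the handle, meaning the real tips are about 40 mm higher than reported. I open, go down 20 mm and measure again.

```bash
cat >> h.py <<'E'
def cloud(c):
    D=c["depth"]; v,u=np.mgrid[:400,:640]
    return (np.stack([u,v,np.ones_like(u)],-1)@np.linalg.inv(c["camera_matrix"]).T*D[...,None]-np.ravel(c["t"]))@c["R"]
def tips(c,p):
    X=cloud(c); g=c["pixels"]; D=c["depth"]; sp=g.max(2).astype(int)-g.min(2)
    k=(D>0)&(sp<25)&(X[...,2]>.006)&(np.abs(X[...,0]-p[0])<.016)&(np.abs(X[...,1]-p[1])<.06)
    for s in (-1,1):
        q=X[k&((X[...,1]-p[1])*s>.0)]; z=q[:,2]; lo=q[z<np.percentile(z,1)+.006] if len(q) else q
        print("finger",s,"n",len(q),"lowest z",np.percentile(z,[0.2,1,3]).round(4) if len(q) else None,"y of low",lo[:,1].min().round(4) if len(q) else None,lo[:,1].max().round(4) if len(q) else None,"x",lo[:,0].mean().round(4) if len(q) else None)
    print("cam",(-c["R"].T@np.ravel(c["t"])).round(4),"tcp",np.round(p,4))
E
python3 -m handwheel '0 0 0 0 0 0 0;0 0 0 0 0 0 0;0 0 0 0 0 0 0;0 0 0 0 0 0 0;0 0 0 0 0 0 0;0 0 0 0 0 0 0;0 0 0 0 0 0 0;0 0 0.01 0 0 0 0;0 0 0.01 0 0 0 0;0 0 0 0 0 0 0;0 0 0 0 0 0 0'
python3 - <<'E'
from station import ctrl
from h import *
tips(dict(np.load("w3.npz")),[.467,-.198,.008])
tips(dict(np.load("w1.npz")),[.501,-.1943,.194])
w=ctrl.capture("wrist"); cv2.imwrite("pics/w4.png",w["pixels"][...,::-1]); tips(w,ctrl.read_state()["position"])
E
```

```text
clock: 10.6
position: [0.4666, -0.1972, -0.0126]
eef_rot: [180.0, -0.1, 180.0]
wrist_force: [0.1, 0.2, 0.3]
opening: 0.506
gripper_force: 0.0
finger -1 n 22986 lowest z [0.0527 0.0602 0.0748] y of low -0.2113 -0.1983 x 0.4597
finger 1 n 23242 lowest z [0.0524 0.0596 0.0736] y of low -0.1979 -0.1839 x 0.4595
cam [ 0.3999 -0.1977  0.1867] tcp [ 0.467 -0.198  0.008]
finger -1 n 21468 lowest z [0.2355 0.2413 0.2517] y of low -0.2292 -0.1997 x 0.4972
finger 1 n 21986 lowest z [0.2357 0.2417 0.2522] y of low -0.1733 -0.1595 x 0.4974
cam [ 0.4336 -0.1942  0.3724] tcp [ 0.501  -0.1943  0.194 ]
finger -1 n 21183 lowest z [0.0286 0.0346 0.0448] y of low -0.2321 -0.2185 x 0.463
finger 1 n 21357 lowest z [0.0289 0.035  0.0453] y of low -0.1762 -0.1623 x 0.4631
cam [ 0.3994 -0.1974  0.1658] tcp [ 0.4669 -0.1974 -0.0122]
```

View pics/w4.png

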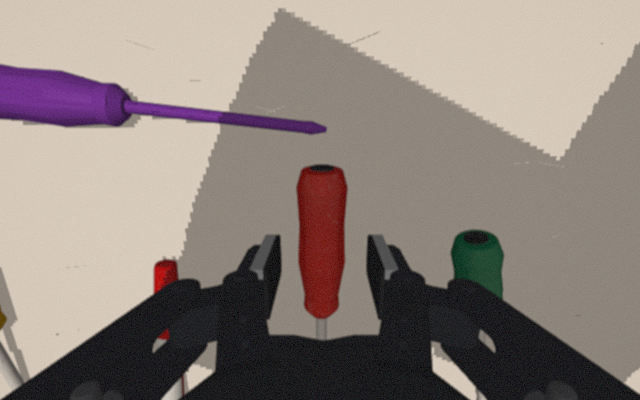

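The offset is constant: real tip height is about the reported z plus 42 mm, in all three poses. The picture shows the red handle (322,240) between the open pads at (272,275) and (378,275). I go down 19 mm more so the tips are about 10 mm above the bench, then close.

```bash
python3 -m handwheel '0 0 0.01 0 0 0 0;0 0 0.009 0 0 0 0;0 0 0 0 0 0 0;0 0 0 0 0 0 -1;0 0 0 0 0 0 -1;0 0 0 0 0 0 -1;0 0 0 0 0 0 -1;0 0 0 0 0 0 -1;0 0 0 0 0 0 -1;0 0 0 0 0 0 -1;0 0 0 0 0 0 -1;0 0 0 0 0 0 -1' 60
```

```text
clock: 11.65
position: [0.4674, -0.1976, -0.0306]
eef_rot: [-180.0, 0.0, 180.0]
wrist_force: [0.0, -0.3, -2.2]
opening: 0.245
gripper_force: 58.8
```

```bash
python3 -m handwheel '0 0 -0.01 0 0 0 -1;0 0 -0.03 0 0 0 -1;0 0 -0.035 0 0 0 -1;0 0 -0.025 0 0 0 -1;0 0 0 0 0 0 -1'
python3 -m handwheel '-0.002 0.017 0 0 0 0 -1;-0.002 0.034 0 0 0 0 -1;-0.002 0.034 0 0 0 0 -1;-0.002 0.034 0 0 0 0 -1;-0.002 0.034 0 0 0 0 -1;-0.002 0.034 0 0 0 0 -1;-0.002 0.034 0 0 0 0 -1;-0.002 0.034 0 0 0 0 -1;-0.002 0.034 0 0 0 0 -1;-0.002 0.034 0 0 0 0 -1;-0.002 0.034 0 0 0 0 -1;-0.002 0.034 0 0 0 0 -1;-0.002 0.034 0 0 0 0 -1;-0.002 0.034 0 0 0 0 -1;-0.002 0.034 0 0 0 0 -1;-0.002 0.034 0 0 0 0 -1;0 0 0 0 0 3.5 -1;0 0 0 0 0 3.5 -1;0 0 0 0 0 0 -1;0 0 0 0 0 0 -1'
python3 - <<'E'
from station import ctrl
from h import *
w=ctrl.capture("wrist"); cv2.imwrite("pics/w5.png",w["pixels"][...,::-1]); np.savez("w5.npz",**w)
t=ctrl.capture("top"); np.savez("t5.npz",**t)
M,_=masks(w["pixels"])
X=cloud(w)
for b in blobs(M["red"],500):
    P=X[b[:,1],b[:,0]]; P=P[P[:,2]>.05]; print(len(b),b.min(0),b.max(0),P.min(0).round(4),P.max(0).round(4),axis(P)[2:4])
E
```

```text
clock: 12.07
position: [0.4699, -0.1988, 0.0744]
eef_rot: [-179.8, 0.3, 180.0]
wrist_force: [2.3, 0.0, 0.1]
opening: 0.245
gripper_force: 59.2
clock: 13.73
position: [0.4993, 0.3292, 0.0693]
eef_rot: [-180.0, -0.0, 173.1]
wrist_force: [-0.3, 0.7, -1.6]
opening: 0.249
gripper_force: 59.3
7628 [295 172] [352 340] [0.4324 0.3141 0.1096] [0.5448 0.3455 0.2477] (array([-0.9929243 ,  0.11874907]), np.float64(83.18008649162238))
```

View pics/w5.png

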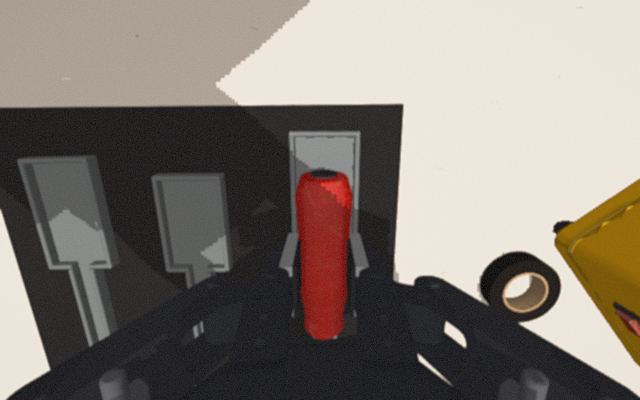

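Red is held squarely, its butt at (323,172), with the long bay (325,132) in line beneath. I check the butt's position by depth against its target of about (0.461, 0.334).

Run:
```python
from h import *
c=dict(np.load("w5.npz")); X=cloud(c)
for r in (168,170,174,178,184,200,230,280,320,330,336): print(r,X[r,323].round(4),X[r,310].round(4))
print("bay edge/wall", ray(c,[(290,132),(360,132)],.014).round(4).tolist())
```

```text
168 [0.4778 0.3316 0.0041] [0.4763 0.3213 0.0053]
170 [0.4587 0.3341 0.1114] [0.4782 0.321  0.0037]
174 [0.4592 0.334  0.1178] [0.4587 0.3284 0.1166]
178 [0.4598 0.3339 0.123 ] [0.4597 0.3284 0.1205]
184 [0.4616 0.3337 0.1261] [0.4614 0.3283 0.124 ]
200 [0.4676 0.333  0.1284] [0.4678 0.3275 0.1257]
230 [0.4819 0.3312 0.1251] [0.4815 0.3256 0.1243]
280 [0.5065 0.3282 0.1239] [0.5063 0.3223 0.1231]
320 [0.5301 0.3253 0.1207] [0.532  0.3186 0.1172]
330 [0.536  0.3246 0.1205] [0.538  0.3177 0.117 ]
336 [0.5399 0.3241 0.12  ] [0.6378 0.2995 0.0019]
bay edge/wall [[0.4459, 0.3107, 0.014], [0.4523, 0.3625, 0.014]]
```

```bash
python3 -m handwheel '-0.002 0 0.03 0 0 0 -1;0 0 0.03 0 0 0 -1;0 0 0.02 0 0 0 -1;0 0 0.007 0 0 0 -1;0 0 0.005 0 0 0 -1;0 0 0 0 0 0 -1;0 0 0 0 0 0 -1;0 0 0 0 0 0 -1'
python3 -m handwheel '0 0 0 0 0 0 0;0 0 0 0 0 0 0;0 0 0 0 0 0 0;0 0 0 0 0 0 0;0 0 0 0 0 0 0;0 0 0 0 0 0 0;0 0 -0.02 0 0 0 0;0 0 -0.03 0 0 0 0;0 0 -0.03 0 0 0 0;0 0 0 0 0 0 0'
python3 - <<'E'
from station import ctrl
from h import *
w=ctrl.capture("wrist"); cv2.imwrite("pics/w6.png",w["pixels"][...,::-1]); X=cloud(w)
t=ctrl.capture("top"); np.savez("t6.npz",**t)
M,_=masks(w["pixels"])
for b in blobs(M["red"],500):
    P=X[b[:,1],b[:,0]]; P=P[P[:,2]>.015]; print(len(b),axis(P),P.max(0).round(4))
    for q in (.467,.48,.5,.52): print(q,P[np.abs(P[:,0]-q)<.003].max(0).round(4))
E
```

```text
clock: 14.5
position: [0.5025, 0.3296, -0.0213]
eef_rot: [179.9, 0.1, 173.0]
wrist_force: [-0.7, -0.0, -0.6]
opening: 0.25
gripper_force: 59.3
clock: 15.33
position: [0.5042, 0.3307, 0.0624]
eef_rot: [179.8, 0.3, 173.0]
wrist_force: [2.2, 1.4, 0.4]
opening: 0.498
gripper_force: 0.0
3225 (array([0.4916998 , 0.33108237]), array([0.49940802, 0.33003568]), array([-0.99303145,  0.11784969]), np.float64(83.23198186619284), [24.29519271850586, 111.88824462890625]) [0.5475 0.3452 0.2404]
0.467 [0.47   0.3448 0.0342]
0.48 [0.483  0.3447 0.0342]
0.5 [0.503  0.3417 0.032 ]
0.52 [0.523  0.3396 0.031 ]
```

View pics/w6.png

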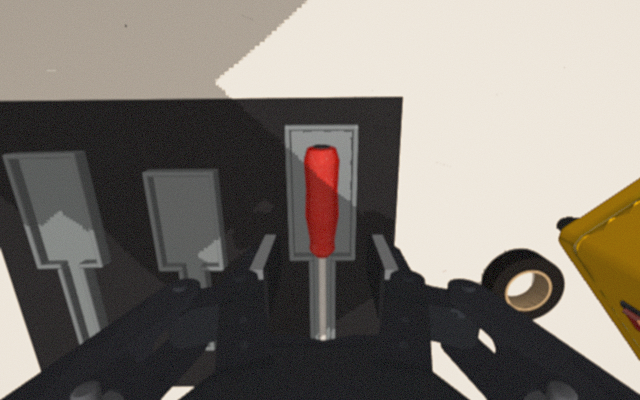

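Red lies in the long bay at (321,200) with its blade in the channel. The handle top at 0.032–0.034 m means it is on the floor (6 mm plus the 25 mm handle). Now green.

```bash
python3 -m handwheel '0 0 0 0 0 -7 0;0.001 -0.0339 0 0 0 0 0;0.001 -0.0339 0 0 0 0 0;0.001 -0.0339 0 0 0 0 0;0.001 -0.0339 0 0 0 0 0;0.001 -0.0339 0 0 0 0 0;0.001 -0.0339 0 0 0 0 0;0.001 -0.0339 0 0 0 0 0;0.001 -0.0339 0 0 0 0 0;0.001 -0.0339 0 0 0 0 0;0.001 -0.0339 0 0 0 0 0;0.001 -0.0339 0 0 0 0 0;0.001 -0.0339 0 0 0 0 0;0.001 -0.0339 0 0 0 0 0;0 0 0 0 0 -5.5 0;0 0 0 0 0 -5.5 0;0 0 0 0 0 0 0;0 0 0 0 0 0 0' 60
cat >> h.py <<'E'
def held(c,col,p,zmin):
    X=cloud(c); M,_=masks(c["pixels"]); b=max(blobs(M[col],200),key=len); P=X[b[:,1],b[:,0]]
    P=P[(P[:,2]>zmin)&(np.hypot(P[:,0]-p[0],P[:,1]-p[1])<.06)]
    m=P[:,:2].mean(0); v=np.linalg.svd(P[:,:2]-m,full_matrices=False)[2][0]; v=v*-np.sign(v[0]); s=(P[:,:2]-m)@v
    lo,hi=np.percentile(s,[.5,99.5]); print(col,"handle mid",(m+v*(lo+hi)/2).round(4),"len",(hi-lo).round(4),"yaw",np.degrees(np.arctan2(v[1],v[0])).round(1)%360,"butt",(m+v*hi).round(4),"z",np.percentile(P[:,2],[50,99]).round(4),"tcp",np.round(p,4))
E
python3 - <<'E'
from station import ctrl
from h import *
w=ctrl.capture("wrist"); s=ctrl.read_state(); held(w,"green",s["position"],.008); print(s["eef_rot"])
E
```

```text
clock: 16.93
position: [0.4877, -0.1114, 0.0566]
eef_rot: [180.0, -0.1, -169.2]
wrist_force: [0.3, 0.3, -0.1]
opening: 0.499
gripper_force: 0.0
green handle mid [ 0.4916 -0.1111] len 0.0543 yaw 192.2 butt [ 0.4651 -0.1168] z [0.0231 0.0274] tcp [ 0.4879 -0.1112  0.0568]
[ 1.79966709e+02 -6.06498632e-02 -1.69213620e+02]
```

Hover is within 2 mm. Descend, grip, lift.

```bash
python3 -m handwheel '0 0 0.035 0 0 0 0;0 0 0.03 0 0 0 0;0 0 0.015 0 0 0 0;0 0 0.008 0 0 0 0;0 0 0 0 0 0 0;0 0 0 0 0 0 0;0 0 0 0 0 0 -1;0 0 0 0 0 0 -1;0 0 0 0 0 0 -1;0 0 0 0 0 0 -1;0 0 0 0 0 0 -1;0 0 0 0 0 0 -1;0 0 0 0 0 0 -1;0 0 0 0 0 0 -1' 60
python3 -m handwheel '0 0 -0.01 0 0 0 -1;0 0 -0.03 0 0 0 -1;0 0 -0.035 0 0 0 -1;0 0 -0.025 0 0 0 -1;0 0 0 0 0 5.5 -1;0 0 0 0 0 5.5 -1;0 0 0 0 0 0 -1;0 0 0 0 0 0 -1'
```

```text
clock: 18.15
position: [0.4892, -0.1117, -0.0293]
eef_rot: [-179.9, 0.1, -169.0]
wrist_force: [-0.4, 1.9, 6.5]
opening: 0.243
gripper_force: 59.0
clock: 18.82
position: [0.4886, -0.1116, 0.0704]
eef_rot: [-180.0, 0.1, -179.9]
wrist_force: [-0.1, -0.6, -1.0]
opening: 0.248
gripper_force: 59.0
```

```bash
python3 -m handwheel '-0.002 0.0332 0 0 0 0 -1;-0.002 0.0332 0 0 0 0 -1;-0.002 0.0332 0 0 0 0 -1;-0.002 0.0332 0 0 0 0 -1;-0.002 0.0332 0 0 0 0 -1;-0.002 0.0332 0 0 0 0 -1;-0.002 0.0332 0 0 0 0 -1;-0.002 0.0332 0 0 0 0 -1;-0.002 0.0332 0 0 0 0 -1;-0.002 0.0332 0 0 0 0 -1;0 0 0 0 0 3.5 -1;0 0 0 0 0 3.5 -1;0 0 0 0 0 0 -1;0 0 0 0 0 0 -1'
python3 - <<'E'
from station import ctrl
from h import *
w=ctrl.capture("wrist"); cv2.imwrite("pics/w7.png",w["pixels"][...,::-1]); np.savez("w7.npz",**w); s=ctrl.read_state(); held(w,"green",s["position"],.08)
E
```

```text
clock: 19.98
position: [0.5083, 0.2204, 0.0693]
eef_rot: [-180.0, -0.0, 173.2]
wrist_force: [0.2, 0.2, -0.7]
opening: 0.248
gripper_force: 59.2
green handle mid [0.5101 0.2202] len 0.0546 yaw 173.7 butt [0.483  0.2232] z [0.1217 0.1259] tcp [0.5084 0.2202 0.0694]
```

View pics/w7.png

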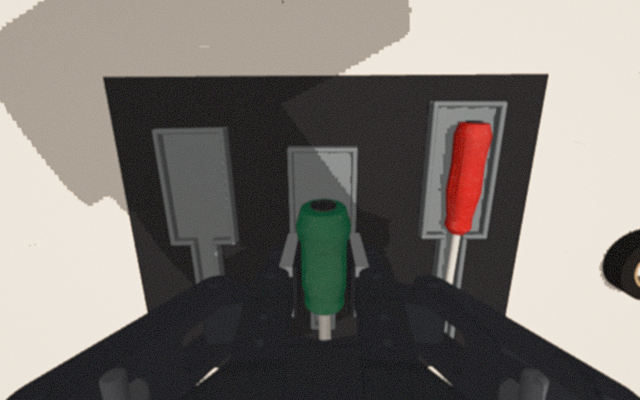

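Green is held upright over the short bay (edge at row 148, columns 288–357), and red lies in its tray at (468,175). I check the bay edge.

Run:
```python
from h import *
c=dict(np.load("w7.npz"))
print("short bay edge mid",ray(c,[(288,148),(357,148)],.014).mean(0).round(4),"medium bay edge mid",ray(c,[(153,129),(228,128)],.014).mean(0).round(4))
```

```text
short bay edge mid [0.4696 0.2244 0.014 ] medium bay edge mid [0.4436 0.1286 0.014 ]
```

Butt (0.483,0.223) against target (0.4815,0.223): good. Place it.

```bash
python3 -m handwheel '0.001 0 0.03 0 0 0 -1;0 0 0.03 0 0 0 -1;0 0 0.02 0 0 0 -1;0 0 0.007 0 0 0 -1;0 0 0.006 0 0 0 -1;0 0 0 0 0 0 -1;0 0 0 0 0 0 -1;0 0 0 0 0 0 -1'
python3 -m handwheel '0 0 0 0 0 0 0;0 0 0 0 0 0 0;0 0 0 0 0 0 0;0 0 0 0 0 0 0;0 0 0 0 0 0 0;0 0 0 0 0 0 0;0 0 -0.02 0 0 0 0;0 0 -0.03 0 0 0 0;0 0 -0.03 0 0 0 0;0 0 0 0 0 0 0;0 0 0 0 0 0 0'
python3 - <<'E'
from station import ctrl
from h import *
w=ctrl.capture("wrist"); s=ctrl.read_state(); held(w,"green",s["position"],.012); print(s["position"],s["eef_rot"][2])
E
```

```text
clock: 20.7
position: [0.5084, 0.2206, -0.0227]
eef_rot: [180.0, 0.1, 173.0]
wrist_force: [0.2, -0.1, -1.0]
opening: 0.245
gripper_force: 61.0
clock: 21.62
position: [0.5087, 0.221, 0.058]
eef_rot: [179.9, 0.2, 173.0]
wrist_force: [-0.2, -0.1, -1.3]
opening: 0.496
gripper_force: 0.0
green handle mid [0.5099 0.2204] len 0.0547 yaw 173.5 butt [0.4827 0.2235] z [0.0289 0.0334] tcp [0.5079 0.2207 0.0568]
[0.50785063 0.22067057 0.05677618] 172.97426749218303
```

Green is seated (top 0.033 m, yaw 173.5). Now yellow.

```bash
python3 -m handwheel '0 0 0 0 0 -7 0;0.001 -0.0347 0 0 0 0 0;0.001 -0.0347 0 0 0 0 0;0.001 -0.0347 0 0 0 0 0;0.001 -0.0347 0 0 0 0 0;0.001 -0.0347 0 0 0 0 0;0.001 -0.0347 0 0 0 0 0;0.001 -0.0347 0 0 0 0 0;0.001 -0.0347 0 0 0 0 0;0.001 -0.0347 0 0 0 0 0;0.001 -0.0347 0 0 0 0 0;0.001 -0.0347 0 0 0 0 0;0.001 -0.0347 0 0 0 0 0;0.001 -0.0347 0 0 0 0 0;0.001 -0.0347 0 0 0 0 0;0.001 -0.0347 0 0 0 0 0;0.001 -0.0347 0 0 0 0 0;0.001 -0.0347 0 0 0 0 0;0.001 -0.0347 0 0 0 0 0' 60
python3 -m handwheel '0 0 0 0 0 -4 0;0 0 0 0 0 -4 0;0 0 0 0 0 0 0;0 0 0 0 0 0 0'
python3 - <<'E'
from station import ctrl
from h import *
w=ctrl.capture("wrist"); s=ctrl.read_state(); held(w,"yellow",s["position"],.008); print(s["eef_rot"][2])
E
```

```text
clock: 23.25
position: [0.4881, -0.4051, 0.0547]
eef_rot: [179.9, -0.1, 180.0]
wrist_force: [-0.2, -0.2, -0.1]
opening: 0.498
gripper_force: 0.0
clock: 23.58
position: [0.4885, -0.4034, 0.0551]
eef_rot: [179.9, -0.1, -172.2]
wrist_force: [0.3, 0.8, -0.6]
opening: 0.502
gripper_force: 0.0
yellow handle mid [ 0.4941 -0.4038] len 0.0673 yaw 184.6 butt [ 0.4606 -0.4064] z [0.0231 0.0277] tcp [ 0.4888 -0.4033  0.0553]
-172.15752593477362
```

```bash
python3 -m handwheel '-0.002 0 0.035 0 0 0 0;0 0 0.03 0 0 0 0;0 0 0.013 0 0 0 0;0 0 0.008 0 0 0 0;0 0 0 0 0 0 0;0 0 0 0 0 0 0;0 0 0 0 0 0 -1;0 0 0 0 0 0 -1;0 0 0 0 0 0 -1;0 0 0 0 0 0 -1;0 0 0 0 0 0 -1;0 0 0 0 0 0 -1;0 0 0 0 0 0 -1;0 0 0 0 0 0 -1' 60
python3 -m handwheel '0 0 -0.01 0 0 0 -1;0 0 -0.03 0 0 0 -1;0 0 -0.035 0 0 0 -1;0 0 -0.025 0 0 0 -1;0 0 0 0 0 4 -1;0 0 0 0 0 4 -1;0 0 0 0 0 0 -1;0 0 0 0 0 0 -1'
```

```text
clock: 24.8
position: [0.4921, -0.4045, -0.0278]
eef_rot: [-179.9, 0.1, -172.0]
wrist_force: [-0.9, 1.2, 6.9]
opening: 0.246
gripper_force: 58.4
clock: 25.47
position: [0.4913, -0.4039, 0.0714]
eef_rot: [-180.0, 0.0, -179.9]
wrist_force: [-1.0, 0.8, -1.2]
opening: 0.252
gripper_force: 58.3
```

```bash
python3 -m handwheel '0.002 0.033 0 0 0 0 -1;0 0.033 0 0 0 0 -1;0 0.033 0 0 0 0 -1;0 0.033 0 0 0 0 -1;0 0.033 0 0 0 0 -1;0 0.033 0 0 0 0 -1;0 0.033 0 0 0 0 -1;0 0.033 0 0 0 0 -1;0 0.033 0 0 0 0 -1;0 0.033 0 0 0 0 -1;0 0.033 0 0 0 0 -1;0 0.033 0 0 0 0 -1;0 0.033 0 0 0 0 -1;0 0.033 0 0 0 0 -1;0 0.033 0 0 0 0 -1;0 0.033 0 0 0 0 -1;0 0 0 0 0 3.5 -1;0 0 0 0 0 3.5 -1;0 0 0 0 0 0 -1;0 0 0 0 0 0 -1'
python3 - <<'E'
from station import ctrl
from h import *
w=ctrl.capture("wrist"); cv2.imwrite("pics/w8.png",w["pixels"][...,::-1]); np.savez("w8.npz",**w); s=ctrl.read_state(); held(w,"yellow",s["position"],.08)
E
```

```text
clock: 27.13
position: [0.4894, 0.1243, 0.0704]
eef_rot: [-180.0, -0.0, 173.2]
wrist_force: [-0.0, 0.8, -1.7]
opening: 0.246
gripper_force: 58.5
yellow handle mid [0.4904 0.1242] len 0.066 yaw 171.6 butt [0.4578 0.129 ] z [0.1216 0.1259] tcp [0.4894 0.124  0.0704]
```

View pics/w8.png

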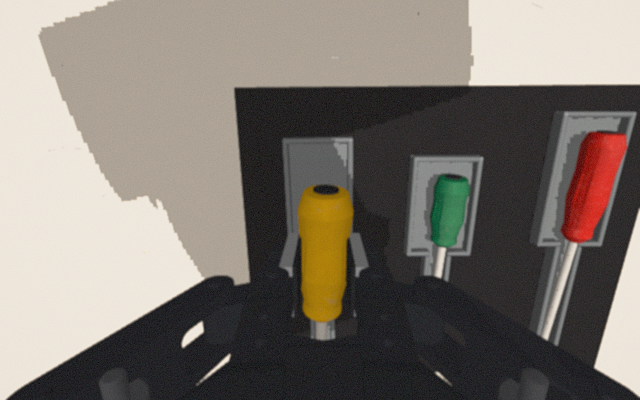

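Yellow is held over the medium bay (edge at row 139, columns 283–353), with green and red seated to its right. I check the bay edge again.

Run:
```python
from h import *
c=dict(np.load("w8.npz"))
print(ray(c,[(283,139),(353,138)],.014).mean(0).round(4))
```

```text
[0.4434 0.1258 0.014 ]
```

Butt (0.458,0.129) against target (0.455,0.126): shift 2–3 mm while lowering.

```bash
python3 -m handwheel '0.002 -0.003 0.03 0 0 0 -1;0 0 0.03 0 0 0 -1;0 0 0.02 0 0 0 -1;0 0 0.007 0 0 0 -1;0 0 0.006 0 0 0 -1;0 0 0 0 0 0 -1;0 0 0 0 0 0 -1;0 0 0 0 0 0 -1'
python3 -m handwheel '0 0 0 0 0 0 0;0 0 0 0 0 0 0;0 0 0 0 0 0 0;0 0 0 0 0 0 0;0 0 0 0 0 0 0;0 0 0 0 0 0 0;0 0 -0.02 0 0 0 0;0 0 -0.03 0 0 0 0;0 0 -0.04 0 0 0 0;0 0 -0.04 0 0 0 0;0 0 -0.04 0 0 0 0;0 0 0 0 0 0 0;0 0 0 0 0 0 0'
python3 - <<'E'
from station import ctrl
from h import *
w=ctrl.capture("wrist"); cv2.imwrite("pics/w9.png",w["pixels"][...,::-1]); s=ctrl.read_state()
for k in ("red","green","yellow"): 
    p={"red":(.5,.329),"green":(.509,.2205),"yellow":(.488,.1235)}[k]; held(w,k,p,.014)
E
```

```text
clock: 27.85
position: [0.4879, 0.1214, -0.0218]
eef_rot: [180.0, 0.1, 173.0]
wrist_force: [-0.0, -0.7, -1.7]
opening: 0.243
gripper_force: 60.3
clock: 28.93
position: [0.4888, 0.1218, 0.1498]
eef_rot: [179.9, 0.3, 173.0]
wrist_force: [-0.1, 1.0, 0.1]
opening: 0.502
gripper_force: 0.0
red handle mid [0.5048 0.3244] len 0.0839 yaw 173.5 butt [0.4631 0.3292] z [0.0279 0.0338] tcp [0.5   0.329]
green handle mid [0.5097 0.2175] len 0.0545 yaw 173.1 butt [0.4827 0.2207] z [0.0286 0.0336] tcp [0.509  0.2205]
yellow handle mid [0.4894 0.1214] len 0.0674 yaw 173.8 butt [0.4558 0.1251] z [0.0287 0.0336] tcp [0.488  0.1235]
```

View pics/w9.png

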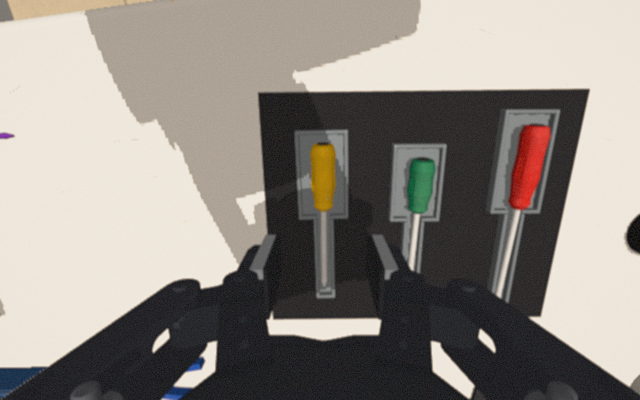

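All three drivers lie in their own trays, handles in the bays at (322,175), (422,185) and (530,165) and blades in the channels. Handle tops are about 33.7 mm, all on the bay floors, and the gripper is clear. I hand it in.

```bash
python3 -c "
from station import ctrl
print(ctrl.finish_job())"
```

```text
the job is handed in; nothing more can be done
None
```

I put the long, medium and short screwdrivers flat in their matching trays and handed the job in at about 29 s; no verdict came back, but by my last wrist-camera view all three were seated, and neither the arm nor its load came near the marker, cutters or hex key.

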